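Discard the used syringe and lock the sharps bin

ROBOT

A 6-joint arm with a two-finger parallel gripper is mounted at the origin on the work surface. World frame = base frame: x ahead of the robot, y to its left, z up, the work surface at z = 0. Lengths are in m, angles in rad, forces in N, time in s.
With the tool pointing down it reaches from about 0.35 to 0.975 m from the base axis. Payload 4.9 kg.
Tool frame: the origin (TCP) lies at the very end of the fingers, on their centre line; the grasp point (between the pads) lies 19 mm behind it; x points along the fingers, y is the direction in which the jaws open and shut, and the axes are right-handed (so a half turn about x gives the same grasp; the last joint's range is limited). The gripper opens to 85 mm and grips with 20 to 120 N. Pads are 22 mm wide; open, the fingers measure 114 mm over their backs; the gripper's body (76 mm by 85 mm) begins 54 mm behind the grasp point. The pads swing forward as they close: fully open they stand 13 mm farther back than shut.
Start: joints at [-1.368, 0.053, 1.613, -0, 1.476, -0.119], TCP at [0.198, -0.593, 0.231] pointing down, gripper open.
Joint ranges: [-3.01, 3.01], [-1.01, 2.22], [0.06, 2.58], [-1.02, 4.17], [0.09, 2.62], [-3.14, 3.14]. Speed limits (rad/s): [2.57, 2.57, 3.14, 3.14, 3.14, 3.14].

INTERFACE

Orientations are given as a rotation vector (axis times angle).
In Python, from station import ctrl, get_image, calibration, finish_job, search_frame, cut_out, mark_of gives the robot as it stands. The module is installed in compiled form; this text tells all that it offers.
- The arm moves only by the tool arm_command, never from a script. Its argument "plan" is a list that holds one entry, the list of rows, each a list of 7 numbers: the shift along the tool's x, y, z in m, then the turn, a rotation vector about the tool's x, y, z in degrees, then the finger opening in m, from 0 to 0.0854. A call has 1 to 20 rows; each row shifts and turns the pose as measured when the row begins, along the tool's axes as they then stand; what a row does not reach is not made up. A row lasts 1/12 s, in which the tool goes at most 41.7 mm and 7.16 degrees, less where a joint would pass 70% of its speed; a pose out of reach is approached as far as the arm can. A call with a gripper value outside its range is refused whole. The fingers move at their own pace and stop on an object; "squeeze" is the grip in N (left out, the last holds). Time passes only in rows, so rows that do not move let the fingers close. It gives the time, the measured TCP pose, the force and the opening at its end, in the units of the state.
- ctrl.get_obs(): the state, without advancing time (a new reading comes with each control period).
- get_image(name): name is "side" or "top" or "wrist"; returns the picture (420x560x3 uint8, red, green, blue); there is no depth.
- calibration(name): a dict with "fx", "fy", "cx", "cy" (pixels), "cam_to_world" (4x4, takes a point from camera to world coordinates); the wrist camera has in their place "hand_eye" (4x4, takes a point from camera to tool coordinates, whose origin is the TCP and whose axes are the tool frame's). Camera axes: x right, y down, z forward; pixel columns grow to the right and rows downward; lengths in m; the calibration is good to about 2 mm. A picture is of the moment at which its call begins: read the wrist's pose just before it. calibration takes no time and is no camera call.
- finish_job(): hands the job in, once; it reports no verdict.
Trained networks look in the newest picture that a camera, given by its name, has taken for a name from the list of things; names that differ only in an ending like _2 or _b are one class to them, and where a whole thing is asked for, a point or a joint stands for the part that bears it (a point fixed in the world has none). Each returns a list of dicts, best first, with "conf" (0 to 1); they miss things now and then, are a little off and sometimes report something else, mostly with a low value. They report only what shows in the picture. A call takes as long as a camera call. They do not tell look-alikes from the thing itself.
- search_frame(camera, thing): "at" ([x, y, z] in m, in the coordinates of the camera as it stood for that picture, good to about 4 mm: the middle of the surface that is visible of it).
- cut_out(camera, thing): "mask" (420x560 bool, what is visible of it).
- mark_of(camera, thing): "at" ([x, y, z] in m, in the coordinates of the camera as it stood for that picture, good to about 4 mm: a listed point, or the origin of a listed thing).
The state is a dict: "t": time; "q": joint angles; "dq": joint speeds; "effort": joint torques, N m; "tool_pos": TCP position; "tool_rot": TCP orientation; "contact_force": force on the tool from outside, world axes, zero at the start; "wrist_torque": the same for the moment, N m; "opening": finger opening in m.
Only numpy, scipy, OpenCV 4.12 (cv2) and the standard library are available. Lean on these libraries where they do the work, as an engineer would, in place of code of your own. Each camera call takes 0.05 s, during which the arm holds its last target. There are 200 camera calls.

TASK

Drop the used syringe from the steel tray into the sharps bin, then push the bin's slide gate shut until its spring catch clicks behind the gate's front rib. Leave the clamp in the tray, the tube rack, the flask and the reagent bottle where they are.

Things in the scene. Friction and masses are not known exactly. Their poses are not given: they have to be found in the camera images.
- bin: Sharps bin, fixed to the bench: yellow plastic box 280 mm long (x) by 210 mm wide (y); the top of its flat white lid deck is 165 mm above the bench. Origin: centre of its underside. +x is the way the gate slides shut; +y is to the left of that. Two rails 9 mm high run along x on the deck at y = +-100 mm
- opening (a point): Centre of the rectangular drop opening in the lid deck, at the deck's top, 29 mm to +x of the bin's centre; axes as the bin's. The opening is 78 mm along x by 170 mm along y; the gate may cover up to 13 mm of its -x side at the start. Below it the bin is hollow and empty, 155 mm deep
- gate (a joint): Slide of the grey gate along the bin's +x, in m: 0 fully open (front edge 2 mm short of the opening), 0.108 shut against its stop. A plate 118 mm long by 186 mm wide, 4 mm thick, lying on the deck, with a rib 12 mm high above the deck along its front edge. 5 N friction; in the last 25 mm the rib also lifts the catch (about 10 N in all); at about 0.105 the catch drops behind the rib
- push_tab (a point): Centre of the push face of the gate's upright tab, at the gate's rear; moves with the gate; axes as the bin's. The tab is 70 mm wide (y), 10 mm thick (from here to +x), its top 36 mm above the deck; this point is 20 mm above the deck. The face looks to the bin's -x and is pushed to +x; the space behind it is free
- catch (a joint): Angle of the spring catch in rad: a grey tongue 66 by 24 mm beyond the opening, at y = +65 mm, hinged near the bin's +x edge, its hook pointing down at the deck. 0 at rest, about 0.13 while the rib passes under the hook, back at 0 once clicked behind the rib. It needs no touching
- syringe_center (a point): Centre of the used syringe (a loose 20 ml plastic syringe, 30 g, no needle), on its axis, 11 mm above the tray floor as it lies. x along its axis towards the nozzle. 126 mm long; barrel 22 mm in diameter from x = -36 to +50 mm; finger flange 42 mm wide at x = -36 mm, thumb disc 22 mm in diameter at x = -62 mm
- tray: Stainless steel instrument tray, fixed, 190 mm (x) by 270 mm (y), floor 2 mm above the bench, rim 14 mm high. Origin: centre of its underside. The syringe and the clamp lie in it side by side about 100 mm apart, either way round
- clamp_center (a point): Centre of the steel artery clamp (ring-handled forceps, 155 mm long, 70 mm across the rings, 7 mm thick) lying in the tray, x along it towards the jaws. To be left there
- rack: White plastic test-tube rack with tubes, 65 mm (x) by 230 mm (y), tubes up to 150 mm high, loose. Origin: centre of its underside
- flask: Conical glass flask, 84 mm in diameter at the foot, 133 mm high, loose. Origin: centre of its underside
- reagent: Amber reagent bottle with a black cap, 80 mm in diameter, 170 mm high, loose. Origin: centre of its underside
Things that resemble listed ones, but are neither listed nor needed, are in the scene too. What is meant by the part that bears syringe_center is not blue, and is the larger of those in its own colour.

How it is judged:
On the way, in this order (a step that is already met when the one before it is completed fails the run):
1. the syringe lies inside the sharps bin, released (x of syringe_center in the frame of bin between -0.135 and 0.135 m and y of syringe_center in the frame of bin between -0.1 and 0.1 m and z of syringe_center in the frame of bin below 0.12 m and contact force between the fingers and syringe below 0.1 N), for 0.2 s.
2. the gate is shut and the catch has clicked behind its rib (value of joint gate above 0.102 m and value of joint catch below 0.03 rad), for 0.2 s.
At the end, for the whole second after the job is handed in: The syringe is inside the bin (its centre within the walls and below 120 mm), the gate is at 0.102 m or more and the catch is back down (below 0.03 rad) behind the gate's rib (all of step 2 and x of syringe_center in the frame of bin between -0.135 and 0.135 m and y of syringe_center in the frame of bin between -0.1 and 0.1 m and z of syringe_center in the frame of bin below 0.12 m); the robot touches nothing.
It fails at once if the clamp is moved more than 40 mm (distance of clamp_center from where it was at the start of the episode above 0.04 m).
It fails at once if the rack, flask or bottle is moved more than 30 mm or tipped (distance of any of rack, flask, reagent from where it was at the start of the episode above 0.03 m or angle between any of rack, flask, reagent's own z axis and vertical above 0.4 rad).
It also fails if it takes over 58 s, if anything falls off the work surface, if the arm or the gripper's body presses on something with over 40 N, if the wrist force passes 120 N, or if a joint passes its speed limit or range.

## Working session

There is one attempt and no reset: what is moved stays moved. The work goes in short steps, Python scripts to look and compute and a tool call to move; the robot and the scene stay as the last step left them, time stands still between calls to the robot, and variables do not carry over. Pictures are saved under pics/ and viewed, about 8 in all and at most 12, crops included, and the job is handed in when it is done.

Besides the shell and the picture viewer there is one more tool, called in YAML: its name, and indented under it one key for each argument. arm_command: Moves the arm, as the interface text tells. Its arguments: {"type":"object","properties":{"plan":{"type":"array","items":{"type":"array","items":{"type":"array","items":{"type":"number"}}}},"squeeze":{"type":"number"}},"required":["plan"]}

```bash
mkdir -p pics
cat > h.py <<'E'
import numpy as np, cv2
from scipy.spatial.transform import Rotation as R
from station import ctrl, get_image, calibration, finish_job, search_frame, cut_out, mark_of
def T(cam,o=None):
    c=calibration(cam)
    if 'cam_to_world' in c: return np.array(c['cam_to_world'])
    o=o or ctrl.get_obs(); M=np.eye(4); M[:3,:3]=R.from_rotvec(o['tool_rot']).as_matrix(); M[:3,3]=o['tool_pos']
    return M@np.array(c['hand_eye'])
def w(M,p): return (M@np.append(p,1))[:3]
def ray(cam,M,uv,z):
    c=calibration(cam); d=M[:3,:3]@np.array([(uv[0]-c['cx'])/c['fx'],(uv[1]-c['cy'])/c['fy'],1]); o=M[:3,3]
    return o+d*(z-o[2])/d[2]
def save(im,n): cv2.imwrite('pics/'+n,im[:,:,::-1])
E
python3 - <<'E'
from h import *
for c in ['top','side']:
    im=get_image(c); save(im,c+'0.png'); M=T(c); print(c,M[:3,3].round(3))
    for t in ['bin','opening','push_tab','syringe_center','tray','clamp_center','rack','flask','reagent']:
        print(c,t,[(round(d['conf'],2),w(M,d['at']).round(3).tolist()) for d in mark_of(c,t)])
print(ctrl.get_obs())
E
```

```text
top [0.271 0.042 1.52 ]
top bin [(0.6, [0.566, 0.24, -0.005])]
top opening [(0.94, [0.598, 0.234, 0.168])]
top push_tab [(0.61, [0.451, 0.244, 0.181]), (0.58, [0.569, 0.238, -0.001])]
top syringe_center [(0.69, [0.57, 0.024, 0.008]), (0.66, [0.358, -0.05, 0.003])]
top tray [(0.57, [0.595, -0.222, -0.001])]
top clamp_center []
top rack [(0.84, [0.376, 0.527, -0.001])]
top flask [(0.72, [0.639, 0.472, 0.0])]
top reagent [(0.77, [0.518, -0.5, -0.0]), (0.63, [0.569, 0.242, 0.001])]
side [ 0.644 -0.759  1.322]
side bin [(0.87, [0.571, 0.238, 0.005])]
side opening [(0.73, [0.597, 0.242, 0.168])]
side push_tab [(0.64, [0.449, 0.244, 0.187]), (0.6, [0.568, 0.239, 0.006])]
side syringe_center [(0.72, [0.578, -0.166, 0.013]), (0.52, [0.359, -0.05, 0.008]), (0.43, [0.572, 0.023, 0.006])]
side tray [(0.91, [0.6, -0.22, 0.002])]
side clamp_center [(0.63, [0.605, -0.271, 0.007])]
side rack [(0.61, [0.374, 0.529, 0.004])]
side flask [(0.52, [0.638, 0.476, 0.005])]
side reagent [(0.96, [0.511, -0.499, 0.0])]
{'t': 1.0, 'q': array([-1.36797170e+00,  5.26733481e-02,  1.61289125e+00,  1.12995903e-05,
        1.47597586e+00, -1.19047609e-01]), 'dq': array([-0.00056329,  0.00248522,  0.00084642,  0.00049004,  0.00116339,
        0.00100572]), 'effort': array([ 1.93668443e-04, -3.93690205e+01, -3.70471215e+01, -5.19159585e-05,
        4.74906792e-04,  1.39133709e-05]), 'tool_pos': array([ 0.1976881 , -0.59290362,  0.23132534]), 'tool_rot': array([ 2.04740192,  0.33231846, -2.04737408]), 'contact_force': array([ 0.05253608, -0.39885035, -0.41978693]), 'wrist_torque': array([ 0.0350018 ,  0.01013023, -0.00803057]), 'opening': 0.08541537348348821}
```

View pics/top0.png

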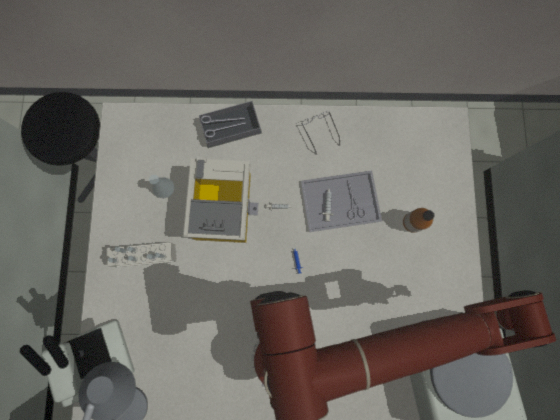

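View pics/side0.png

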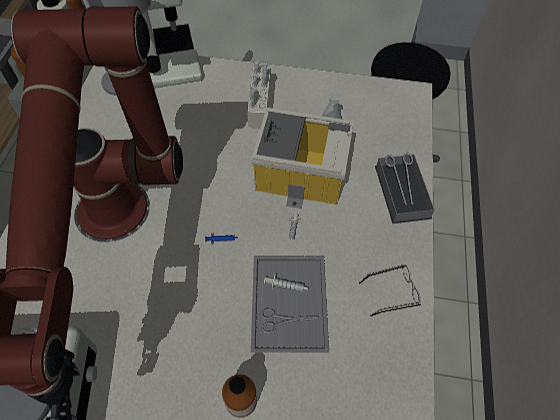

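The top view (x up, y left) shows the white syringe in the tray at about (326,204), with the clamp beside it at (355,200). The smaller white syringe at (276,206) and the blue one at (297,260) are decoys. The side view agrees, and the bin is open with its gate towards the robot. I'll work out the approach next.

```bash
cat >> h.py <<'E'
def go(p,yaw=None,o=None):
    "tool-frame shift (current axes) to TCP p; turn about tool x so tool y has world yaw (mod 180) deg"
    o=o or ctrl.get_obs(); A=R.from_rotvec(o['tool_rot']).as_matrix()
    d=A.T@(np.array(p)-o['tool_pos']); y=np.degrees(np.arctan2(A[1,1],A[0,1]))
    s='shift %s len %.4f rows %.1f | toolx %s yaw_y %.1f'%((d*1000).round(1),np.linalg.norm(d),np.linalg.norm(d)/.0417,A[:,0].round(3),y)
    if yaw is not None:
        t=(yaw-y+90)%180-90; s+=' turn about tool x %.2f (or %.2f)'%(-t,-t+(180 if t>0 else -180))
    print(s,'q',o['q'].round(2),'t',o['t'])
E
python3 - <<'E'
from h import *
go([0.54,-0.17,0.26],90)
for c in ['top','side']:
    get_image(c);M=T(c)
    for d in cut_out(c,'syringe_center'):
        m=d['mask'].astype(np.uint8); ys,xs=np.nonzero(m)
        P=np.array([ray(c,M,(x,y),0.015) for x,y in zip(xs,ys)])[:,:2]
        mu=P.mean(0); _,s,v=np.linalg.svd(P-mu,full_matrices=False); q=(P-mu)@v[0]
        print(c,d['conf'],mu.round(3),'ang',np.degrees(np.arctan2(v[0,1],v[0,0])).round(1),'len',np.ptp(q).round(3), 'mid',(mu+v[0]*(q.max()+q.min())/2).round(3))
print(np.array(calibration('wrist')['hand_eye']).round(3))
E
```

```text
shift [ -28.7 -292.9 -458.5] len 0.5448 rows 13.1 | toolx [ 0. -0. -1.] yaw_y -71.6 turn about tool x 18.44 (or -161.56) q [-1.37  0.05  1.61  0.    1.48 -0.12] t 1.0
top 0.62 [ 0.357 -0.051] ang -168.2 len 0.077 mid [ 0.357 -0.051]
top 0.5 [ 0.579 -0.168] ang 177.0 len 0.111 mid [ 0.578 -0.168]
top 0.43 [0.569 0.024] ang -90.9 len 0.081 mid [0.569 0.026]
side 0.72 [ 0.575 -0.169] ang -4.6 len 0.12 mid [ 0.575 -0.169]
side 0.69 [0.572 0.022] ang -90.8 len 0.094 mid [0.572 0.022]
side 0.67 [0.478 0.378] ang -93.1 len 0.2 mid [0.478 0.381]
side 0.62 [ 0.358 -0.054] ang 9.7 len 0.087 mid [ 0.359 -0.054]
[[ 0.001 -0.273  0.962 -0.143]
 [ 1.    -0.001 -0.002 -0.   ]
 [ 0.002  0.962  0.273 -0.07 ]
 [ 0.     0.     0.     1.   ]]
```

arm_command:
  plan:
    - [[-0.002, -0.021, -0.033, 0, 0, 0, 0.0854], [-0.002, -0.021, -0.033, 0, 0, 0, 0.0854], [-0.002, -0.021, -0.033, 0, 0, 0, 0.0854], [-0.002, -0.021, -0.033, 0, 0, 0, 0.0854], [-0.002, -0.021, -0.033, 0, 0, 0, 0.0854], [-0.002, -0.021, -0.033, 0, 0, 0, 0.0854], [-0.002, -0.021, -0.033, 0, 0, 0, 0.0854], [-0.002, -0.021, -0.033, 0, 0, 0, 0.0854], [-0.002, -0.021, -0.033, 0, 0, 0, 0.0854], [-0.002, -0.021, -0.033, 0, 0, 0, 0.0854], [-0.002, -0.021, -0.033, 0, 0, 0, 0.0854], [-0.002, -0.021, -0.033, 0, 0, 0, 0.0854], [-0.002, -0.021, -0.033, 0, 0, 0, 0.0854], [-0.002, -0.021, -0.033, 0, 0, 0, 0.0854], [0, 0, 0, 5.5, 0, 0, 0.0854], [0, 0, 0, 5.5, 0, 0, 0.0854], [0, 0, 0, 5.5, 0, 0, 0.0854], [0, 0, 0, 5.5, 0, 0, 0.0854], [0, 0, 0, 0, 0, 0, 0.0854]]
  squeeze: 30

```text
t: 2.78
tool_pos: [0.5599, -0.1465, 0.2617]
tool_rot: [-2.189, 0.091, 2.174]
contact_force: [-0.2, 0.3, -0.6]
opening: 0.0853
```

```bash
cat > see.py <<'E'
from h import *
import sys
o=ctrl.get_obs(); im=get_image('wrist'); save(im,sys.argv[1]); M=T('wrist',o)
for t in ['syringe_center','clamp_center']:
    print(t,[(round(d['conf'],2),w(M,d['at']).round(3).tolist()) for d in mark_of('wrist',t)])
for d in cut_out('wrist','syringe_center'):
    ys,xs=np.nonzero(d['mask'])
    P=np.array([ray('wrist',M,(x,y),0.015) for x,y in zip(xs,ys)])[:,:2]
    mu=P.mean(0); _,s,v=np.linalg.svd(P-mu,full_matrices=False); q=(P-mu)@v[0]
    print(d['conf'],mu.round(3),'ang',np.degrees(np.arctan2(v[0,1],v[0,0])).round(1),'len',np.ptp(q).round(3), 'mid',(mu+v[0]*(q.max()+q.min())/2).round(3))
print(o['tool_pos'])
go([0.577,-0.168,0.06],86.5)
E
python3 see.py wr0.png
```

```text
syringe_center [(0.85, [0.577, -0.165, 0.014]), (0.61, [0.359, -0.051, 0.002]), (0.59, [0.576, 0.024, 0.002])]
clamp_center [(0.69, [0.607, -0.268, 0.005])]
0.73 [ 0.361 -0.051] ang -168.3 len 0.099 mid [ 0.364 -0.051]
0.72 [0.573 0.027] ang -90.2 len 0.098 mid [0.573 0.023]Traceback (most recent call last):
  File "see.py", line 8, in <module>
    P=np.array([ray('wrist',M,(x,y),0.015) for x,y in zip(xs,ys)])[:,:2]
                ~~~^^^^^^^^^^^^^^^^^^^^^^^
  File "h.py", line 11, in ray
    c=calibration(cam); d=M[:3,:3]@np.array([(uv[0]-c['cx'])/c['fx'],(uv[1]-c['cy'])/c['fy'],1]); o=M[:3,3]
ValueError: time passes only in moves, steps and waits
```

View pics/wr0.png

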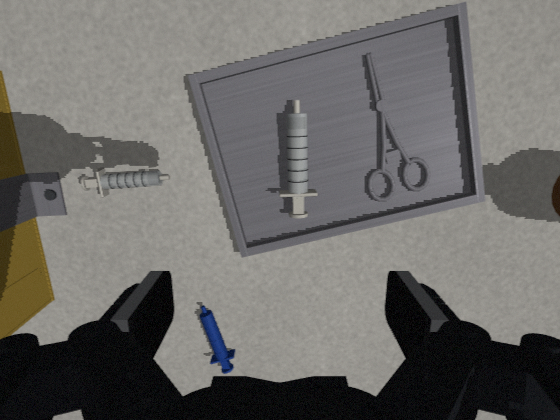

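The wrist view shows the tray syringe upright in the image: nozzle (293,102), flange (298,193), thumb disc (300,215). The clamp is well to the right.

Run:
```python
from h import *
o=ctrl.get_obs();M=T('wrist',o)
a=ray('wrist',M,(293.5,100),.013);b=ray('wrist',M,(300,217),.013)
print(a,b,np.linalg.norm(a-b),(a+b)/2,np.degrees(np.arctan2(*(a-b)[1::-1])))
c=(a+b)/2
go([c[0],c[1],.06],np.degrees(np.arctan2(*(a-b)[1::-1]))+90)
```

```text
[ 0.64122774 -0.16812447  0.013     ] [ 0.51384136 -0.16680013  0.013     ] 0.12739326264484654 [ 0.57753455 -0.1674623   0.013     ] -0.5956430999559655
shift [201.9  18.5 -18. ] len 0.2035 rows 4.9 | toolx [ 0.007 -0.003 -1.   ] yaw_y -94.5 turn about tool x -3.86 (or 176.14) q [-0.39 -0.08  1.69 -0.    1.52  1.26] t 2.9833
```

arm_command:
  plan:
    - [[0.034, 0.003, -0.003, -0.5, 0, 0, 0.06], [0.034, 0.003, -0.003, -0.5, 0, 0, 0.06], [0.034, 0.003, -0.003, -0.5, 0, 0, 0.06], [0.034, 0.003, -0.003, -0.5, 0, 0, 0.06], [0.034, 0.003, -0.003, -0.5, 0, 0, 0.06], [0.032, 0.003, -0.003, -0.5, 0, 0, 0.06], [0, 0, 0, 0, 0, 0, 0.06], [0, 0, 0, 0, 0, 0, 0.06]]

```text
t: 3.65
tool_pos: [0.5828, -0.1713, 0.0589]
tool_rot: [-2.238, 0.025, 2.197]
contact_force: [1.3, 0.4, 0.8]
opening: 0.06
```

Run:
```python
from h import *
o=ctrl.get_obs();print(o['tool_pos'],o['opening'],o['contact_force']);go([.5775,-.1675,.006],88,o)
M=T('wrist',o);save(get_image('wrist'),'wr1.png')
print([(round(d['conf'],2),w(M,d['at']).round(3).tolist()) for d in mark_of('wrist','syringe_center')])
```

```text
[ 0.58278484 -0.17126437  0.0589489 ] 0.05997669541000317 [1.29685083 0.37432249 0.79322723]
shift [52.8 -4.1  6.3] len 0.0533 rows 1.3 | toolx [ 0.018 -0.008 -1.   ] yaw_y -90.9 turn about tool x 1.14 (or -178.86) q [-0.41  0.16  1.8  -0.    1.16  1.18] t 3.65
[(0.83, [0.578, -0.163, 0.014])]
```

View pics/wr1.png

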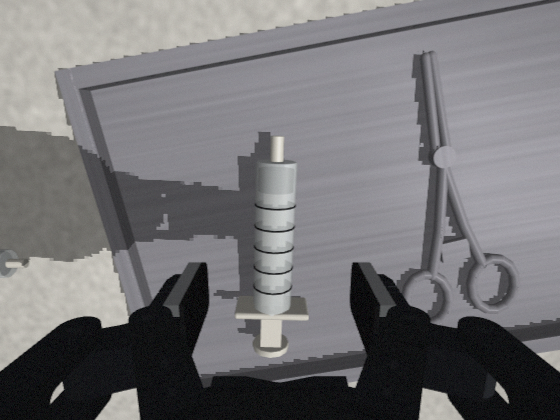

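arm_command:
  plan:
    - [[0.013, -0.0025, 0.003, 1, -0.5, -0.2, 0.06], [0.013, -0.0025, 0.003, 1, -0.5, -0.2, 0.06], [0.013, 0, 0, 0, 0, 0, 0.06], [0.012, 0, 0, 0, 0, 0, 0.06], [0, 0, 0, 0, 0, 0, 0.06], [0, 0, 0, 0, 0, 0, 0.06]]

```text
t: 4.25
tool_pos: [0.5827, -0.1676, 0.0131]
tool_rot: [-2.214, 0.064, 2.181]
contact_force: [0.7, 0.4, 0.5]
opening: 0.0601
```

Run:
```python
from h import *
o=ctrl.get_obs();print(o['tool_pos'],o['opening'],o['contact_force']);go([.5775,-.166,.005],88,o)
```

```text
[ 0.58274204 -0.16758269  0.01307891] 0.06008099742966837 [0.67947209 0.38535089 0.47594882]
shift [ 8.  -1.3  5.4] len 0.0098 rows 0.2 | toolx [ 0.015 -0.006 -1.   ] yaw_y -93.0 turn about tool x -1.02 (or 178.98) q [-0.4   0.23  1.81  0.    1.09  1.22] t 4.25
```

arm_command:
  plan:
    - [[0.004, -0.001, 0.004, 0, -0.4, -0.2, 0.06], [0.005, 0, 0, 0, -0.4, 0, 0.06], [0, 0, 0, 0, 0, 0, 0.01], [0, 0, 0, 0, 0, 0, 0.01], [0, 0, 0, 0, 0, 0, 0.01], [0, 0, 0, 0, 0, 0, 0.01], [0, 0, 0, 0, 0, 0, 0.01], [0, 0, 0, 0, 0, 0, 0.01]]
  squeeze: 30

```text
t: 4.92
tool_pos: [0.5795, -0.1668, 0.0043]
tool_rot: [-2.198, 0.06, 2.194]
contact_force: [0.0, 0.1, -0.2]
opening: 0.0209
```

arm_command:
  plan:
    - [[-0.02, 0, 0, 0, 0, 0, 0.01], [-0.036, 0, 0, 0, 0, 0, 0.01], [-0.036, 0, 0, 0, 0, 0, 0.01], [-0.036, 0, 0, 0, 0, 0, 0.01], [-0.036, 0, 0, 0, 0, 0, 0.01], [-0.036, 0, 0, 0, 0, 0, 0.01], [-0.036, 0, 0, 0, 0, 0, 0.01], [0, 0, 0, 0, 0, 0, 0.01]]

```text
t: 5.58
tool_pos: [0.5762, -0.165, 0.2468]
tool_rot: [-2.185, 0.056, 2.202]
contact_force: [1.1, -0.9, 1.5]
opening: 0.0209
```

Run:
```python
from h import *
o=ctrl.get_obs();print(o['opening'])
im=get_image('top'); M=T('top')
big=cv2.resize(im[145:250,175:345],None,fx=4.7,fy=4.7,interpolation=cv2.INTER_CUBIC); save(big,'top1.png')
for t in ['opening','push_tab','bin']: print(t,[(round(d['conf'],2),w(M,d['at']).round(4).tolist()) for d in mark_of('top',t)])
go([.6,.237,.25],0,o)
```

```text
0.020880382342937712
opening [(0.55, [0.5975, 0.2373, 0.1656])]
push_tab [(0.72, [0.4548, 0.243, 0.1809])]
bin [(0.66, [0.5659, 0.2401, -0.0021])]
shift [  -2.7 -402.7   -2.5] len 0.4027 rows 9.7 | toolx [-0.008  0.002 -1.   ] yaw_y -93.0 turn about tool x 86.98 (or -93.02) q [-0.4  -0.01  1.65 -0.    1.51  1.22] t 5.5833
```

View pics/top1.png

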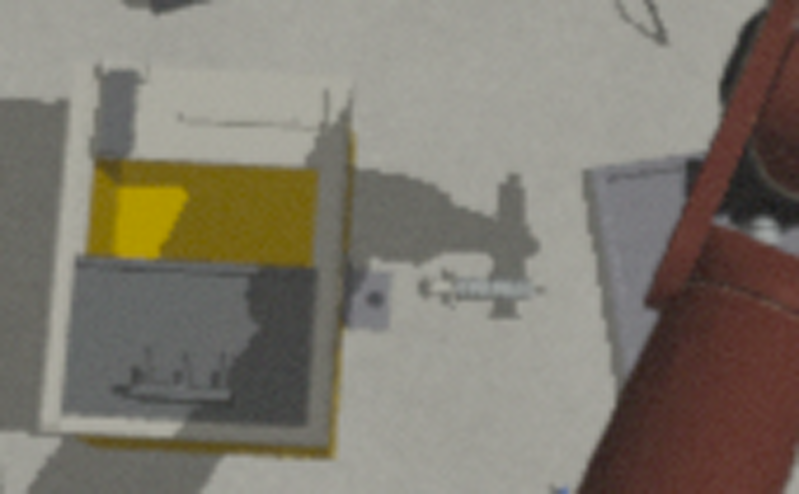

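The crop shows the opening's far edge from (93,158) to (318,170). The gate's front rib runs (80,257)–(315,267), and the tab is around (117–232, 390). The catch is at the upper left (115,115).

Run:
```python
from h import *
M=T('top')
f=lambda u,v,z: ray('top',M,(175+(u+.5)/4.7-.5,145+(v+.5)/4.7-.5),z)
for n,u,v,z in [('far L',93,158,.165),('far R',318,170,.165),('rib L',80,257,.177),('rib R',315,267,.177),('deck FR',353,76,.174),('deck NR',333,456,.165),('tabL',117,390,.201),('tabR',232,398,.201)]: print(n,f(u,v,z).round(4))
e=f(318,170,.165)-f(93,158,.165); print('yaw',np.degrees(np.arctan2(e[1],e[0]))+90)
e=f(353,76,.17)-f(333,456,.17); print('yaw',np.degrees(np.arctan2(e[1],e[0])))
```

```text
far L [0.6359 0.321  0.165 ]
far R [0.6292 0.1523 0.165 ]
rib L [0.5575 0.3243 0.177 ]
rib R [0.5525 0.1515 0.177 ]
deck FR [0.7    0.1274 0.174 ]
deck NR [0.4148 0.1354 0.165 ]
tabL [0.4559 0.288  0.201 ]
tabR [0.4513 0.2059 0.201 ]
yaw -2.2888033119379543
yaw -1.4742231958371512
```

arm_command:
  plan:
    - [[0, -0.037, 0, 0, 0, 0, 0.01], [0, -0.037, 0, 0, 0, 0, 0.01], [0, -0.037, 0, 0, 0, 0, 0.01], [0, -0.037, 0, 0, 0, 0, 0.01], [0, -0.037, 0, 0, 0, 0, 0.01], [0, -0.037, 0, 0, 0, 0, 0.01], [0, -0.037, 0, 0, 0, 0, 0.01], [0, -0.037, 0, 0, 0, 0, 0.01], [0, -0.037, 0, 0, 0, 0, 0.01], [0, -0.037, 0, 0, 0, 0, 0.01], [0, -0.033, 0, 0, 0, 0, 0.01], [0, 0, 0, 0, 0, 0, 0.01]]

```text
t: 6.78
tool_pos: [0.5787, 0.2541, 0.1995]
tool_rot: [-2.096, 0.062, 2.275]
contact_force: [-0.2, -0.3, -0.5]
opening: 0.021
```

arm_command:
  plan:
    - [[0, 0, 0, -6.8, 0, 0, 0.01], [0, 0, 0, -6.8, 0, 0, 0.01], [0, 0, 0, -6.8, 0, 0, 0.01], [0, 0, 0, -6.8, 0, 0, 0.01], [0, 0, 0, -6.8, 0, 0, 0.01], [0, 0, 0, -6.8, 0, 0, 0.01], [0, 0, 0, -6.8, 0, 0, 0.01], [0, 0, 0, -6.8, 0, 0, 0.01], [0, 0, 0, -6.8, 0, 0, 0.01], [0, 0, 0, -6.8, 0, 0, 0.01], [0, 0, 0, -6.8, 0, 0, 0.01], [0, 0, 0, -6.8, 0, 0, 0.01], [0, 0, 0, -6.8, 0, 0, 0.01], [0, 0, 0, 0, 0, 0, 0.01]]

```text
t: 7.95
tool_pos: [0.5647, 0.2527, 0.1757]
tool_rot: [1.156, 1.3, -1.31]
contact_force: [4.1, 0.4, 5.0]
opening: 0.0209
```

Run:
```python
from h import *
o=ctrl.get_obs();print(o['tool_pos'],o['opening']);go([.597,.238,.20],-2,o)
save(get_image('side'),'side1.png');M=T('side')
for t in ['opening','push_tab','syringe_center']: print(t,[(round(d['conf'],2),w(M,d['at']).round(4).tolist()) for d in mark_of('side',t)])
```

```text
[0.56468405 0.2527298  0.17567273] 0.02090358568547347
shift [-28.3  29.1  14.3] len 0.0430 rows 1.0 | toolx [-0.128  0.004 -0.992] yaw_y -0.6 turn about tool x 1.40 (or -178.60) q [0.28 0.15 1.6  0.04 1.51 0.29] t 7.95
opening [(0.85, [0.5989, 0.2443, 0.1684])]
push_tab [(0.91, [0.4512, 0.2475, 0.1877])]
syringe_center [(0.75, [0.5664, 0.2537, 0.1855]), (0.71, [0.5684, 0.0257, 0.0071]), (0.55, [0.36, -0.0452, 0.0086])]
```

The pose drifted low and leaned 7°, with the syringe resting lightly on the gate (5 N). I'll lift and level it.

arm_command:
  plan:
    - [[-0.025, 0, 0, 0, 0, 0, 0.01], [-0.025, 0, 0, 0, 0, 0, 0.01], [0, 0.005, 0.003, 0, 0, 2.5, 0.01], [0, 0.005, 0.003, 0, 0, 2.5, 0.01], [0, 0.005, 0.003, 0.7, 0, 2.3, 0.01], [0, 0.005, 0.003, 0.7, 0, 0, 0.01], [0, 0, 0, 0, 0, 0, 0.01]]

```text
t: 8.73
tool_pos: [0.5859, 0.2334, 0.2087]
tool_rot: [1.225, 1.198, -1.261]
contact_force: [-1.0, 0.5, 0.1]
opening: 0.0211
```

Run:
```python
from h import *
o=ctrl.get_obs();print(o['tool_pos'],o['opening'],o['contact_force']);go([.598,.238,.20],-2,o)
im=get_image('side')
save(cv2.resize(im[80:260,200:400],None,fx=3,fy=3,interpolation=cv2.INTER_CUBIC),'side2.png');M=T('side')
for t in ['opening','push_tab','syringe_center']: print(t,[(round(d['conf'],2),w(M,d['at']).round(4).tolist()) for d in mark_of('side',t)])
```

```text
[0.58591003 0.23339649 0.20868335] 0.021090094908051492 [-0.990352    0.50871186  0.1119744 ]
shift [ 8.4 12.1 -5.2] len 0.0156 rows 0.4 | toolx [-0.021 -0.008 -1.   ] yaw_y -2.5 turn about tool x -0.50 (or 179.50) q [ 0.26  0.09  1.61 -0.    1.46  0.31] t 8.7333
opening [(0.81, [0.5992, 0.244, 0.1641]), (0.32, [0.5882, 0.2335, 0.2192])]
push_tab [(0.74, [0.6074, -0.2672, 0.0056]), (0.71, [0.4502, 0.2458, 0.1885])]
syringe_center [(0.64, [0.5702, 0.026, 0.0045]), (0.59, [0.588, 0.2361, 0.2198]), (0.57, [0.359, -0.0492, 0.009])]
```

View pics/side2.png

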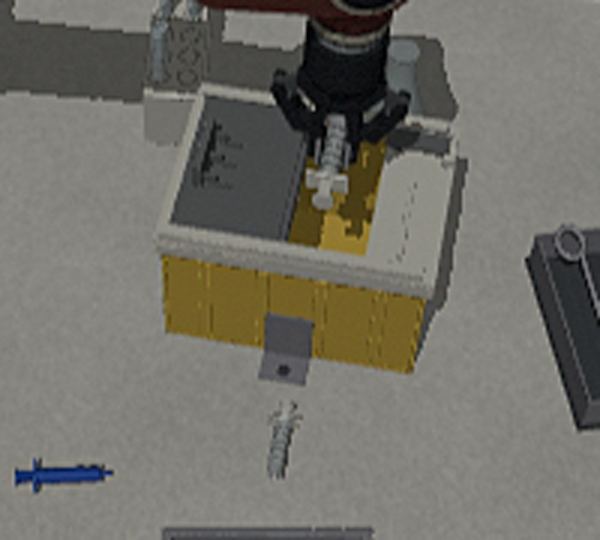

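The syringe is held level along y over the opening, with its thumb end towards -y. I'll centre it and release.

arm_command:
  plan:
    - [[0.002, 0.006, -0.003, 0, 0, 0.6, 0.01], [0.002, 0.006, -0.003, 0, 0, 0.6, 0.01], [0.002, 0.001, 0, 0, 0, 0, 0.01], [0, 0, 0, 0, 0, 0, 0.01]]

```text
t: 9.27
tool_pos: [0.6009, 0.2409, 0.2025]
tool_rot: [1.235, 1.182, -1.241]
contact_force: [-0.5, -0.2, 1.0]
opening: 0.0211
```

arm_command:
  plan:
    - [[0, 0, 0, 0, 0, 0, 0.06], [0, 0, 0, 0, 0, 0, 0.06], [0, 0, 0, 0, 0, 0, 0.06], [0, 0, 0, 0, 0, 0, 0.06], [0, 0, 0, 0, 0, 0, 0.06], [0, 0, 0, 0, 0, 0, 0.06], [-0.03, 0, 0, 0, 0, 0, 0.06], [-0.035, 0, 0, 0, 0, 0, 0.06], [-0.02, 0, 0, 0, 0, 0, 0.06], [0, 0, 0, 0, 0, 0, 0.06]]

```text
t: 10.1
tool_pos: [0.5991, 0.2413, 0.2875]
tool_rot: [1.23, 1.186, -1.247]
contact_force: [0.7, -0.0, 0.6]
opening: 0.0605
```

Run:
```python
from h import *
o=ctrl.get_obs();print(o['tool_pos'],o['opening'],o['contact_force'])
save(get_image('wrist'),'wr2.png');M=T('wrist',o)
for t in ['push_tab','syringe_center','opening']: print(t,[(round(d['conf'],2),w(M,d['at']).round(4).tolist()) for d in mark_of('wrist',t)])
go([.41,.244,.26],-2,o)
```

```text
[0.59908641 0.24134345 0.28751213] 0.06051160206952392 [ 0.66143603 -0.00205012  0.6190282 ]
push_tab [(0.75, [0.4481, 0.2477, 0.1842])]
syringe_center [(0.7, [0.6073, 0.2437, 0.0182])]
opening [(0.84, [0.5956, 0.2376, 0.1631])]
shift [  28.3 -188.9    4.8] len 0.1911 rows 4.6 | toolx [-0.004 -0.009 -1.   ] yaw_y -2.3 turn about tool x -0.35 (or 179.65) q [ 0.27  0.08  1.49 -0.01  1.58  0.31] t 10.1
```

View pics/wr2.png

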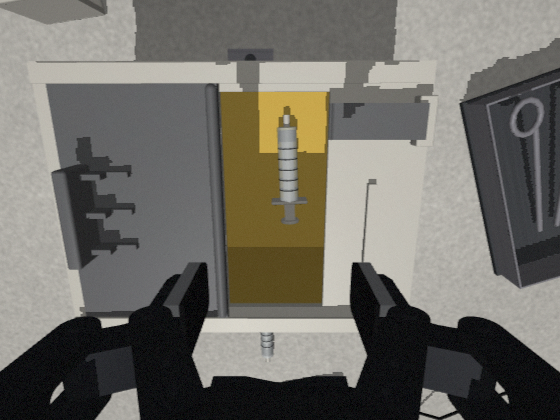

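The syringe lies in the bin, seen at (288,165) in the image with z ≈ 0.018. The gate tab is at the left, around (70,215). Next I'll go behind the tab with closed fingers.

arm_command:
  plan:
    - [[0, -0.038, 0.001, 0, 0, 0, 0], [0, -0.038, 0.001, 0, 0, 0, 0], [0, -0.038, 0.001, 0, 0, 0, 0], [0, -0.038, 0.001, 0, 0, 0, 0], [0, -0.037, 0.001, 0, 0, 0, 0], [0, 0, 0, 0, 0, 0, 0], [0, 0, 0, 0, 0, 0, 0]]

```text
t: 10.88
tool_pos: [0.3939, 0.2399, 0.2599]
tool_rot: [1.199, 1.205, -1.288]
contact_force: [0.6, 0.9, -0.4]
opening: 0.0002
```

Run:
```python
from h import *
o=ctrl.get_obs();print(o['tool_pos'],o['opening'],o['contact_force'])
M=T('wrist',o);get_image('wrist')
for t in ['push_tab','syringe_center']: print(t,[(round(d['conf'],2),w(M,d['at']).round(4).tolist()) for d in mark_of('wrist',t)])
go([.41,.243,.182],-2,o)
```

```text
[0.3938787  0.2399392  0.25993068] 0.00015405644587389994 [ 0.57168431  0.85731651 -0.37219177]
push_tab [(0.83, [0.4488, 0.2463, 0.1844])]
syringe_center [(0.63, [0.3592, -0.0513, 0.0038])]
shift [77.  19.7 -5.8] len 0.0796 rows 1.9 | toolx [-0.049 -0.024 -0.999] yaw_y -2.5 turn about tool x -0.52 (or 179.48) q [ 0.39 -0.33  1.91 -0.    1.61  0.43] t 10.8833
```

arm_command:
  plan:
    - [[0.015, 0.004, -0.001, 0, 0.5, 1.0, 0], [0.02, 0.004, -0.001, 0, 0.5, 1.0, 0], [0.02, 0.003, -0.001, 0, 0.4, 0.8, 0], [0.02, 0.003, -0.001, 0, 0, 0, 0], [0, 0, 0, 0, 0, 0, 0], [0, 0, 0, 0, 0, 0, 0]]

```text
t: 11.53
tool_pos: [0.4173, 0.2425, 0.1842]
tool_rot: [1.249, 1.18, -1.241]
contact_force: [1.0, -0.3, 0.1]
opening: 0.0001
```

Run:
```python
from h import *
o=ctrl.get_obs();print(o['tool_pos'],o['opening'],o['contact_force'])
go([.434,.244,.183],-2,o)
```

```text
[0.4172832  0.2424804  0.18416315] 8.48950567956985e-05 [ 1.00792308 -0.33479516  0.14985871]
shift [ 1.3 16.6 -2.4] len 0.0168 rows 0.4 | toolx [ 0.006 -0.    -1.   ] yaw_y -2.9 turn about tool x -0.88 (or 179.12) q [ 0.37 -0.27  1.99 -0.    1.42  0.42] t 11.5333
```

arm_command:
  plan:
    - [[0, 0.008, 0, 0, 0, 0, 0], [0, 0.008, 0, 0, 0, 0, 0], [0, 0.008, 0, 0, 0, 0, 0], [0, 0.008, 0, 0, 0, 0, 0], [0, 0.008, 0, 0, 0, 0, 0], [0, 0.008, 0, 0, 0, 0, 0]]

```text
t: 12.03
tool_pos: [0.4668, 0.2405, 0.1856]
tool_rot: [1.243, 1.19, -1.251]
contact_force: [-5.4, -0.3, -0.3]
opening: 0.0
```

arm_command:
  plan:
    - [[0, 0.008, 0, 0, 0, 0, 0], [0, 0.008, 0, 0, 0, 0, 0], [0, 0.008, 0, 0, 0, 0, 0], [0, 0.008, 0, 0, 0, 0, 0], [0, 0.008, 0, 0, 0, 0, 0], [0, 0.008, 0, 0, 0, 0, 0], [0, 0.007, 0, 0, 0, 0, 0]]

```text
t: 12.62
tool_pos: [0.5221, 0.2383, 0.1859]
tool_rot: [1.232, 1.207, -1.267]
contact_force: [-10.2, 0.6, 2.0]
opening: 0.0
```

arm_command:
  plan:
    - [[0, 0.005, 0, 0, 0, 0, 0], [0, 0.005, 0, 0, 0, 0, 0], [0, 0.004, 0, 0, 0, 0, 0]]

```text
t: 12.87
tool_pos: [0.5312, 0.2379, 0.1862]
tool_rot: [1.219, 1.224, -1.285]
contact_force: [-7.7, 0.2, 3.6]
opening: 0.0
```

arm_command:
  plan:
    - [[0, 0.004, 0, 0, 0, 0, 0], [0, 0.004, 0, 0, 0, 0, 0], [0, 0.004, 0, 0, 0, 0, 0]]

```text
t: 13.12
tool_pos: [0.5421, 0.2375, 0.1865]
tool_rot: [1.212, 1.232, -1.292]
contact_force: [-13.4, 0.9, 2.3]
opening: -0.0003
```

arm_command:
  plan:
    - [[0, 0.004, 0, 0, 0, 0, 0], [0, 0.004, 0, 0, 0, 0, 0]]

```text
t: 13.28
tool_pos: [0.542, 0.2375, 0.1865]
tool_rot: [1.195, 1.252, -1.314]
contact_force: [-21.8, -0.5, 10.9]
opening: -0.0004
```

arm_command:
  plan:
    - [[0, 0.005, 0, 0, 0, 0, 0], [0, 0, 0, 0, 0, 0, 0]]

```text
t: 13.45
tool_pos: [0.5408, 0.2375, 0.1874]
tool_rot: [1.181, 1.268, -1.33]
contact_force: [0.3, -0.6, 1.0]
opening: -0.0001
```

Run:
```python
from h import *
o=ctrl.get_obs();go([.5,.24,.19],-2,o)
for c in ['side','top']:
    im=get_image(c);M=T(c)
    if c=='side': save(cv2.resize(im[80:230,220:400],None,fx=4,fy=4,interpolation=cv2.INTER_CUBIC),'side3.png')
    for t in ['push_tab','opening']: print(c,t,[(round(d['conf'],2),w(M,d['at']).round(4).tolist()) for d in mark_of(c,t)])
```

```text
shift [  2.1 -40.9  -0.7] len 0.0410 rows 1.0 | toolx [-0.115 -0.004 -0.993] yaw_y -2.6 turn about tool x -0.58 (or 179.42) q [0.27 0.07 1.67 0.03 1.51 0.32] t 13.45
side push_tab [(0.86, [0.5544, 0.2412, 0.1872])]
side opening [(0.67, [0.597, 0.2432, 0.1658])]
top push_tab [(0.7, [0.5946, -0.2247, -0.001])]
top opening [(0.79, [0.5972, 0.2344, 0.1639])]
```

View pics/side3.png

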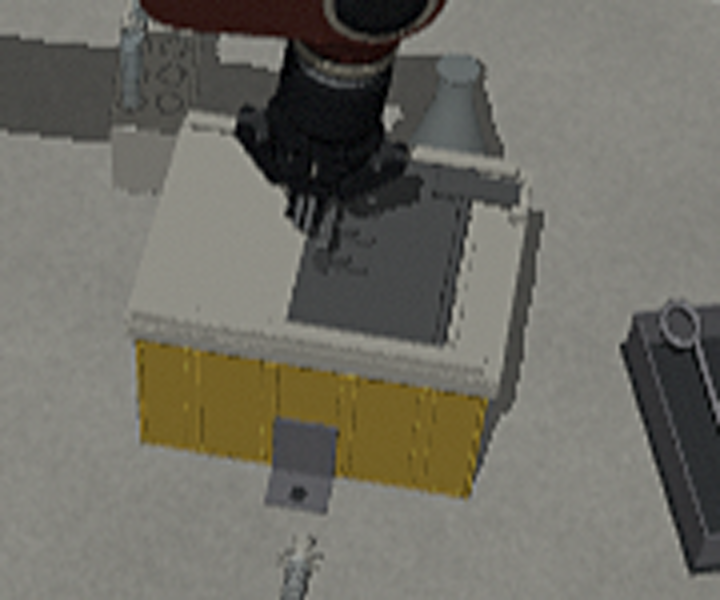

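The gate covers the opening and the tab has travelled about 0.104–0.106. I'll level the tool and press once more to be sure of the stop.

arm_command:
  plan:
    - [[0, -0.01, 0, 0, 0, 0, 0], [0, -0.003, 0, 0, 0, 2.2, 0], [0, -0.002, 0, 0, 0, 2.2, 0], [0, -0.001, 0, 0, 0, 2.2, 0], [0, 0, 0, 0, 0, 0, 0]]

```text
t: 14.17
tool_pos: [0.531, 0.2384, 0.1935]
tool_rot: [1.248, 1.169, -1.231]
contact_force: [0.1, -0.8, 0.5]
opening: 0.0003
```

arm_command:
  plan:
    - [[0, 0.008, 0, 0, 0, 0, 0], [0, 0.006, 0, 0, 0, 0, 0], [0, 0.006, 0, 0, 0, 0, 0], [0, 0.006, 0, 0, 0, 0, 0]]

```text
t: 14.5
tool_pos: [0.5506, 0.2379, 0.1957]
tool_rot: [1.234, 1.19, -1.251]
contact_force: [-36.8, -0.8, 18.2]
opening: -0.0003
```

arm_command:
  plan:
    - [[0, -0.01, 0, 0, 0, 0, 0], [0, -0.02, 0, 0, 0, 0, 0], [-0.02, -0.02, 0, 0, 0, 0, 0], [-0.035, -0.02, 0, 0, 0, 0, 0], [-0.035, -0.02, 0, 0, 0, 0, 0], [-0.035, -0.02, 0, 0, 0, 0, 0], [-0.02, -0.01, 0, 0, 0, 0, 0], [0, 0, 0, 0, 0, 0, 0], [0, 0, 0, 0, 0, 0, 0]]

```text
t: 15.25
tool_pos: [0.4354, 0.2435, 0.3479]
tool_rot: [1.232, 1.195, -1.264]
contact_force: [-0.1, 1.4, -0.5]
opening: -0.0001
```

Run:
```python
from h import *
o=ctrl.get_obs();print(o['tool_pos'],o['contact_force'],o['t'])
for c in ['wrist','side','top']:
    im=get_image(c);M=T(c,o)
    if c=='wrist': save(im,'wr4.png')
    for t in ['push_tab','clamp_center','rack','flask','reagent']: print(c,t,[(round(d['conf'],2),w(M,d['at']).round(4).tolist()) for d in mark_of(c,t)])
```

```text
[0.43536231 0.2435301  0.34794767] [-0.0599665   1.38686763 -0.45361916] 15.25
wrist push_tab [(0.87, [0.5569, 0.2395, 0.1831])]
wrist clamp_center []
wrist rack [(0.43, [0.5935, 0.2397, 0.1629])]
wrist flask []
wrist reagent []
side push_tab [(0.61, [0.5556, 0.24, 0.184])]
side clamp_center [(0.9, [0.6053, -0.2674, 0.0049])]
side rack [(0.96, [0.3761, 0.5294, 0.0013]), (0.24, [0.5541, 0.2398, 0.1866])]
side flask [(0.78, [0.6362, 0.479, 0.0045])]
side reagent [(0.78, [0.5133, -0.4988, 0.0008])]
top push_tab [(0.72, [0.5581, 0.2365, 0.1821])]
top clamp_center [(0.71, [0.6095, -0.2659, 0.006])]
top rack [(0.55, [0.3769, 0.5255, 0.0014]), (0.17, [0.5994, 0.2374, 0.1642])]
top flask [(0.89, [0.638, 0.4728, 0.0013]), (0.44, [0.5955, -0.2229, -0.004])]
top reagent [(0.6, [0.5183, -0.5034, -0.0014])]
```

View pics/wr4.png

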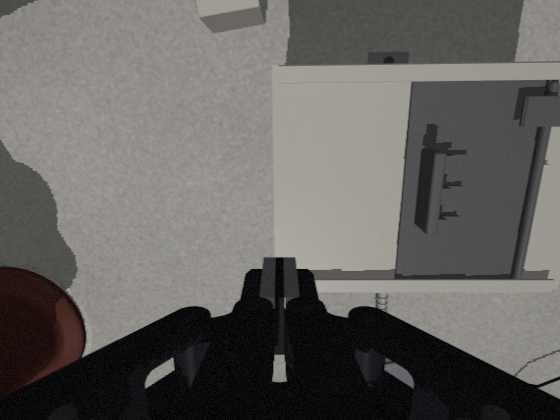

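The tab face is at x ≈ 0.557, a travel of about 0.108, so the gate is shut. I'll take one closer look at the catch.

arm_command:
  plan:
    - [[0, 0.03, 0, 0, 0, 0, 0], [0, 0.035, 0, 0, 0, 0, 0], [0, 0.035, 0, 0, 0, 0, 0], [0, 0.03, 0, 0, 0, 0, 0], [0, 0.02, 0, 0, 0, 0, 0], [0, 0, 0, 0, 0, 0, 0], [0, 0, 0, 0, 0, 0, 0]]

```text
t: 16.73
tool_pos: [0.5897, 0.2361, 0.3433]
tool_rot: [1.229, 1.197, -1.263]
contact_force: [-0.2, -0.2, -0.9]
opening: -0.0001
```

Run:
```python
from h import *
o=ctrl.get_obs();print(o['tool_pos'],o['contact_force'],o['t'])
im=get_image('wrist');M=T('wrist',o);save(im,'wr5.png')
for t in ['push_tab','catch','gate']: 
    try: print(t,[(round(d['conf'],2),w(M,d['at']).round(4).tolist()) for d in (mark_of if t=='push_tab' else search_frame)('wrist',t)])
    except Exception as e: print(t,e)
```

```text
[0.58972666 0.23614026 0.34328384] [-0.20515354 -0.15555162 -0.94366368] 16.7333
push_tab [(0.78, [0.5558, 0.2446, 0.1833])]
catch [(0.66, [0.6641, 0.2981, 0.1818])]
gate [(0.9, [0.6039, 0.2539, 0.1693])]
```

View pics/wr5.png

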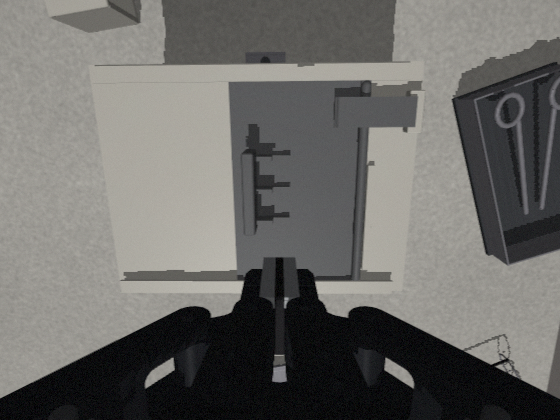

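The rib (x≈363 px) is past the catch's hook end (≈337 px), the tab is at 0.556–0.557 m, and the arm is clear. I'm handing in the job.

```bash
python3 -c "
from station import finish_job
print(finish_job())"
```

```text
the job is handed in; nothing more can be done
None
```

The syringe is in the sharps bin and the gate is shut. I handed the job in at about 17 s; the hand-in gave no verdict.

- **Syringe:** I gripped the larger white syringe from the tray, turned it along the opening and released it. The wrist camera then showed it in the bin, with its centre about 18 mm above the bench.
- **Gate:** I pushed the tab against its stop with closed fingers, up to 37 N. The tab face moved from x ≈ 0.449 to 0.556–0.557 m, which is about 0.107–0.108 m of travel.
- **Catch:** The last wrist picture shows the gate's rib past the catch's hook end. I couldn't measure the catch angle, so the click is inferred from this picture, the travel and the stop force.
- **Other things:** The clamp, rack, flask and bottle measured within a few mm of their first positions, except the flask's y in one side view, which still differed by only 3 mm. The arm was clear of everything at the end.
- **Slips:** On the way to the bin the arm sagged and the held syringe or fingers rested on the gate at about 6 N; I lifted and levelled before going on. Side-camera readings of the tab ran 1–3 mm lower than the other cameras; one read 0.554 before the final push.

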